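# Close the opened specimen jars

### The arm

A 6-joint arm with a two-finger parallel gripper is mounted at the origin on the work surface; the furniture and walls round the work are solid. World frame = base frame: x ahead of the robot, y to its left, z up, the work surface at z = 0. Lengths are in m, angles in rad, forces in N, time in s.
With the tool pointing down it reaches from about 0.325 to 0.775 m from the base axis. Payload 5.5 kg.
Tool frame: the origin (TCP) lies between the finger pads; the fingertips stand 8 mm ahead of it and the grasp point (between the pads) lies 11 mm behind it (tcp_to_tips is the distance from the TCP to the fingertips, in m); z points along the fingers, y is the line along which they close (so a half turn about z gives the same grasp; the last joint's range is limited). The gripper opens to 88 mm and grips with 3 to 60 N. Pads are 20 mm wide; open, the fingers measure 115 mm over their backs; the gripper's body (75 mm by 178 mm) begins 61 mm behind the grasp point.
Start: joints at [-0.057, 0.091, 1.231, -0, 1.82, -0.057], TCP at [0.6, -0, 0.231] pointing down, gripper open.
Joint ranges: [-2.87, 2.87], [-0.86, 2.18], [0.17, 2.46], [-1.51, 4.65], [0.06, 2.69], [-2.65, 2.65]. Speed limits (rad/s): [2.57, 2.57, 3.01, 3.14, 3.14, 3.14].

### API

Orientations are given as a unit quaternion [w, x, y, z].
In Python, from bench import * gives the robot as it stands. Calls block until the motion is done:
- move_to(position, orientation): joint-space move of the TCP to a pose.
- move_l(position, speed=0.15, orientation=None): straight line of the TCP; orientation=None keeps the orientation; speed is the mean speed in m/s.
- movej(angles): joint-space move.
- gripper_open() and close(): open the fingers fully, or close them until they stop; the grip force is fixed at half the most.
- hold(seconds).
- inverse_kinematics(position, orientation): joint angles nearest the present ones, or None.
- state(): the state.
- get_image(name): name is "scene" or "side" or "wrist"; returns a dict with "frame" (420x560x3 uint8, blue, green, red), "depth" (420x560 float32, m along the optical axis (not along the pixel's ray), 0 where there is no reading), "camera_matrix" (3x3 intrinsics, pixels), "view" (4x4, takes a point from world to camera coordinates). Camera axes: x right, y up, looking along -z (the intrinsics and any distortion apply to the point x, -y, -z); pixel columns grow to the right and rows downward; lengths in m; the calibration is good to about 2 mm. A picture is of the moment at which its call begins.
A pose or a line that the arm cannot do raises IKError and nothing moves.
- job_done(): hands the job in; it is judged then, once.
The state is a dict: "time": time; "joint_pos": joint angles; "dq": joint speeds; "joint_torque": joint torques, N m; "ee_pos": TCP position; "ee_rot": TCP orientation; "ft_force": force on the tool from outside, world axes, zero at the start; "moment": the same for the moment, N m; "finger_gap": finger opening in m; "finger_force": force on a finger pad.
Only numpy, scipy, OpenCV 4.12 (cv2) and the standard library are available. Lean on these libraries where they do the work, as an engineer would, in place of code of your own. Each camera call takes 0.05 s, during which the arm holds its last target. There are 200 camera calls.

### The job

The three large specimen jars have been left with their lids standing up off the necks. With the fingertips, press the lids down fully home one after the other, from the tallest jar to the shortest; press gently, the jars are glass. Do not lift, push away or tip the jars, do not lift a lid, and leave everything else on the bench where it is.

Things in the scene. Friction and masses are not known exactly. Their poses are not given: they have to be found in the camera images.
- jar_big: tallest jar: broad clear jar with a milky lid that has a small low knob (25 mm across) in the middle; 113 mm across, 172 mm tall with the lid fully home, about 1.5 kg. Loose on the table, origin at the centre of its underside, z up. Lid standing up off the neck at the start.
- jar_mid: middle jar: clear jar with a flat red screw-type lid; 93 mm across, 124 mm tall with the lid fully home, about 0.8 kg. Loose on the table, origin at the centre of its underside, z up. Lid standing up off the neck at the start.
- jar_small: shortest of the three: clear jar with a flat red screw-type lid; 81 mm across, 106 mm tall with the lid fully home, about 0.5 kg. Loose on the table, origin at the centre of its underside, z up. Lid standing up off the neck at the start.
- jar_big_lid_top (a point): top of the small knob in the centre of the tallest jar's lid, 172 mm above the jar's underside when home; rides with the lid. Press here.
- jar_mid_lid_top (a point): centre of the flat top of the middle jar's lid, 124 mm above the jar's underside when home; rides with the lid. Press here.
- jar_small_lid_top (a point): centre of the flat top of the shortest jar's lid, 106 mm above the jar's underside when home; rides with the lid. Press here.
- jar_big_cap (a joint): height of the lid of jar_big above its seat, m: 0 = fully home on its seat; a springy liner in the lid gives about 1 mm per 4 N of push, so the lid top sinks a little further when pressed and springs back, 0.007 to 0.014 at the start; the lid slides straight up and down on the neck, stays where it is left and takes about 2 to 2.5 N to push down
- jar_mid_cap (a joint): height of the lid of jar_mid above its seat, m: 0 = fully home on its seat; a springy liner in the lid gives about 1 mm per 4 N of push, so the lid top sinks a little further when pressed and springs back, 0.007 to 0.014 at the start; the lid slides straight up and down on the neck, stays where it is left and takes about 2 to 2.5 N to push down
- jar_small_cap (a joint): height of the lid of jar_small above its seat, m: 0 = fully home on its seat; a springy liner in the lid gives about 1 mm per 4 N of push, so the lid top sinks a little further when pressed and springs back, 0.007 to 0.014 at the start; the lid slides straight up and down on the neck, stays where it is left and takes about 2 to 2.5 N to push down
- white_jar: bystander: small white-capped jar, 47 mm across, 74 mm tall, loose, among the large jars; origin at the centre of its underside
- vial: bystander: slim capped vial, 25 mm across, 58 mm tall, loose, among the large jars; origin at the centre of its underside
- dropper: bystander: dropper bottle, 32 mm across, 95 mm tall, loose, among the large jars; origin at the centre of its underside
- hare_skull: bystander: long narrow skull, 68x124x56 mm, loose; origin at the centre of its underside
- monkey_skull: bystander: round skull, 82x100x69 mm, loose; origin at the centre of its underside
There are look-alikes about, which are no part of the job. Leave any black look-alike of the jar_small alone.

How it is judged:
By the outcome, as a careful person would: the job done as asked, in the order asked, and still so for the second after the job is handed in, with the robot touching nothing.
It also fails if it takes over 51 s, if anything falls off the work surface, if the arm or the gripper's body presses on something with over 40 N, if the wrist force passes 120 N, or if a joint passes its speed limit or range.

## Working session

There is one attempt and no reset: what is moved stays moved. The work goes in short steps, each a Python script; the robot and the scene stay as the last script left them, time stands still between calls to the robot, and variables do not carry over. Pictures are saved under pics/ and viewed, at most 10 in all, crops included, and the job is handed in when it is done.

```bash
mkdir -p pics; cat > h.py <<'E'
from bench import *
import numpy as np, cv2
def cloud(im):
    K=np.array(im["camera_matrix"]);V=np.array(im["view"]);d=im["depth"]
    v,u=np.mgrid[0:d.shape[0],0:d.shape[1]]
    x=(u-K[0,2])/K[0,0]*d;y=(v-K[1,2])/K[1,1]*d
    P=np.stack([x,-y,-d,np.ones_like(d)],-1)@np.linalg.inv(V).T
    return P[...,:3]
E
python3 - <<'E'
from h import *
for n in("scene","side"):
    im=get_image(n);cv2.imwrite(f"pics/{n}.png",im["frame"]);np.savez(n,**im)
    print(n,np.linalg.inv(im["view"])[:3,3],im["camera_matrix"],(im["depth"]>0).mean())
print(state())
E
```

```text
scene [-0.71750204  1.01051504  0.86864608] [[465.24242154   0.         278.45349021]
 [  0.         465.24242154 208.80311762]
 [  0.           0.           1.        ]] 0.9903358843537415
side [ 0.09430594 -0.98608665  0.62702873] [[393.45039435   0.         278.85028541]
 [  0.         393.45039435 219.53738798]
 [  0.           0.           1.        ]] 0.995391156462585
{'time': 0.1, 'joint_pos': array([-5.67062201e-02,  9.17818419e-02,  1.23178330e+00,  6.07864955e-06,
        1.81977949e+00, -5.67309936e-02]), 'dq': array([ 0.00044579, -0.00096534, -0.00110116, -0.00127   ,  0.00019475,
        0.00089171]), 'joint_torque': array([ 2.46603209e-03, -4.47854412e+01, -4.07573140e+01,  6.99365954e-02,
        2.83264846e-02, -6.35370566e-05]), 'ee_pos': array([5.99748012e-01, 1.08093703e-05, 2.29610892e-01]), 'ee_rot': array([-6.55496198e-04,  7.07097223e-01,  7.07115796e-01, -5.81109016e-04]), 'ft_force': array([-0.37157953,  0.2648632 , -0.0454426 ]), 'moment': array([ 0.0168753 ,  0.00343712, -0.06021245]), 'finger_force': 0.0, 'finger_gap': 0.0875738233622843}
```

View pics/scene.png

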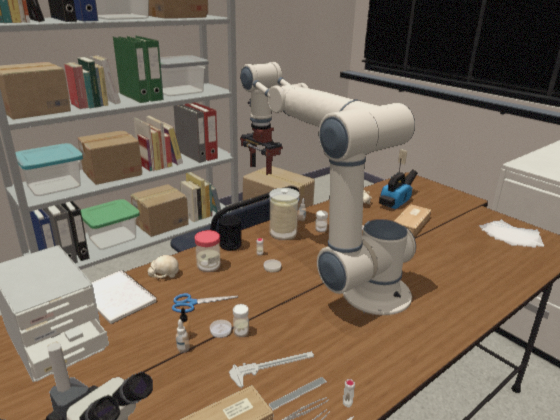

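View pics/side.png

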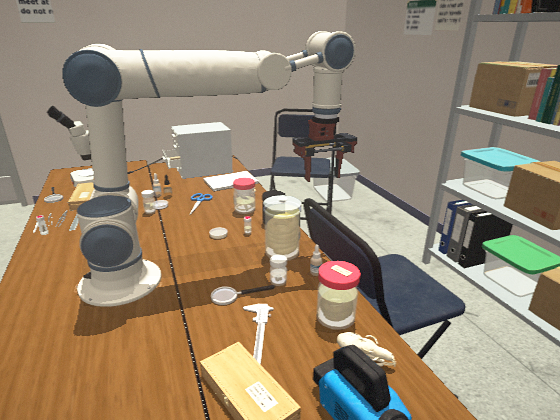

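The scene view shows the big jar at (284,213), a red-lid jar at (208,251) and a black look-alike at (231,235). The side view shows red lids at (244,184) and (338,275), and the milky lid at (282,203). I'll get the lid tops from depth.

```bash
python3 - <<'E'
from h import *
def fit(n,box,red):
    im=dict(np.load(n+".npz"));P=cloud(im);f=im["frame"]
    m=np.zeros(f.shape[:2],bool);x0,y0,x1,y1=box;m[y0:y1,x0:x1]=1
    m&=(P[...,2]>0.05)&(P[...,2]<0.25)
    Q0=P[m]
    if red:
        h=cv2.cvtColor(f,cv2.COLOR_BGR2HSV);m&=((h[...,0]<8)|(h[...,0]>170))&(h[...,1]>110)
    Q=P[m]; zt=np.percentile(Q[:,2],97)
    print(n,box,"ztop",np.percentile(Q[:,2],[50,80,90,95,98,100]).round(4))
    top=Q0[(Q0[:,2]>zt-.005)]
    near=top[np.linalg.norm(top[:,:2]-np.median(top[:,:2],0),axis=1)<.07]
    c,r=cv2.minEnclosingCircle((near[:,:2]*1000).astype(np.float32))
    print("  circle",np.round(c,1),round(r,1),len(near),"bbox c",((near.min(0)+near.max(0))/2).round(4),"med z",np.median(near[:,2]).round(4))
fit("side",(228,172,260,200),1);fit("side",(312,255,365,292),1);fit("side",(260,190,302,222),0)
fit("scene",(190,228,225,255),1);fit("scene",(266,184,302,210),0)
fit("side",(262,182,276,205),0); fit("scene",(216,215,246,240),0)
E
```

```text
side (228, 172, 260, 200) ztop [0.114  0.1154 0.1161 0.1166 0.1171 0.1177]
  circle [444.8 331.5] 44.0 145 bbox c [0.447  0.3315 0.1149] med z 0.115
side (312, 255, 365, 292) ztop [0.1319 0.133  0.1335 0.1338 0.1341 0.135 ]
  circle [ 478.8 -338.3] 47.7 786 bbox c [ 0.4806 -0.3383  0.1325] med z 0.1325
side (260, 190, 302, 222) ztop [0.1505 0.1704 0.1713 0.1726 0.1817 0.1852]
  circle [467.5 -10.6] 14.1 46 bbox c [ 0.4676 -0.0106  0.1798] med z 0.1815
scene (190, 228, 225, 255) ztop [0.1134 0.1155 0.1165 0.117  0.1179 0.1186]
  circle [448.2 338.9] 43.3 215 bbox c [0.4481 0.3382 0.1156] med z 0.1147
scene (266, 184, 302, 210) ztop [0.1493 0.17   0.1716 0.1732 0.1804 0.185 ]
  circle [464.   -5.9] 50.6 56 bbox c [ 0.4673 -0.0025  0.1785] med z 0.1743
side (262, 182, 276, 205) ztop [0.1078 0.1704 0.1709 0.1713 0.1719 0.1726]
  circle [441.1  13.5] 34.5 94 bbox c [0.44   0.011  0.1698] med z 0.1702
scene (216, 215, 246, 240) ztop [0.0938 0.1043 0.1058 0.108  0.1144 0.118 ]
  circle [429.6 309.7] 22.3 26 bbox c [0.4299 0.3084 0.1135] med z 0.1141
```

```bash
cat >> h.py <<'E'
Q=[0,.70710678,.70710678,0]
def press(x,y,ztop,home,fmax=8.0):
    s=state();f0=s["ft_force"][2];z=ztop+.006+.008
    move_l([x,y,z],.08);hold(.2);f0=state()["ft_force"][2];log=[]
    lo=home+.008-.007
    while z>lo:
        z-=.0007;move_l([x,y,z],.02);s=state()
        f=s["ft_force"][2]-f0;log.append((round((s["ee_pos"][2]-.008)*1000,1),round(f,1)))
        if f>fmax: break
    print("t",s["time"],"xyF",s["ee_pos"][:2],s["ft_force"]);print(log)
E
python3 - <<'E'
from h import *
P=cloud(dict(np.load("side.npz")))
b=P[330:420,310:400].reshape(-1,3);b=b[(b[:,1]<-.4)];print("device top",b[b[:,2].argmax()])
close()
move_to([.467,-.010,.26],Q)
im=get_image("wrist");cv2.imwrite("pics/w1.png",im["frame"]);P=cloud(im)
m=(P[...,2]>.176)&(P[...,2]<.195)&(np.hypot(P[...,0]-.467,P[...,1]+.01)<.03)
k=P[m];print(len(k),(k.min(0)+k.max(0))/2,np.median(k,0),np.ptp(k,0),state()["time"],state()["finger_gap"],state()["ee_pos"],state()["ft_force"])
E
```

```text
device top [ 0.09430594 -0.98608665  0.62702873]
929 [ 0.46898765 -0.00988245  0.18039013] [ 0.46863897 -0.00882663  0.18210562] [0.02896072 0.02846106 0.00772701] 2.1 0.0008138762423077263 [ 0.46764625 -0.00998806  0.259629  ] [ 0.2159153   0.15662911 -0.82540918]
```

View pics/w1.png

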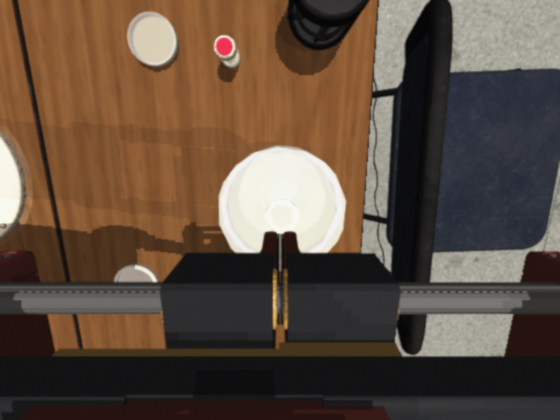

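The wrist view shows the knob at (283,214), just ahead of the closed tips at (280,236). This matches the estimate, so I'll press.

```bash
python3 - <<'E'
from h import *
press(.4685,-.009,.1825,.172)
move_l([.4685,-.009,.27],.15);print(state()["time"])
E
```

```text
t 10.4917 xyF [ 0.46865075 -0.00900585] [-1.64462869 -0.19856118  7.8729018 ]
[(np.float64(187.8), np.float64(-0.5)), (np.float64(187.0), np.float64(-1.1)), (np.float64(186.3), np.float64(0.4)), (np.float64(185.6), np.float64(-0.4)), (np.float64(184.9), np.float64(-0.2)), (np.float64(184.2), np.float64(-0.2)), (np.float64(183.7), np.float64(1.2)), (np.float64(183.1), np.float64(2.4)), (np.float64(182.3), np.float64(1.8)), (np.float64(181.5), np.float64(2.7)), (np.float64(180.7), np.float64(2.5)), (np.float64(180.1), np.float64(1.2)), (np.float64(179.4), np.float64(2.6)), (np.float64(178.7), np.float64(2.2)), (np.float64(177.9), np.float64(2.3)), (np.float64(177.2), np.float64(2.9)), (np.float64(176.5), np.float64(2.1)), (np.float64(175.9), np.float64(2.2)), (np.float64(175.1), np.float64(1.8)), (np.float64(174.5), np.float64(1.7)), (np.float64(173.7), np.float64(1.9)), (np.float64(173.0), np.float64(1.4)), (np.float64(172.3), np.float64(2.3)), (np.float64(171.7), np.float64(1.7)), (np.float64(171.0), np.float64(3.7)), (np.float64(170.6), np.float64(4.8)), (np.float64(170.1), np.float64(6.2)), (np.float64(169.8), np.float64(8.0)), (np.float64(169.4), np.float64(8.1))]
11.2667
```

```bash
python3 - <<'E'
from h import *
d=dict(np.load("side.npz"));P=cloud(d)
b=P[335:420,310:400][d["depth"][335:420,310:400]>0];b=b[(b[:,2]<.4)];print("device top",b[b[:,2].argmax()])
x,y=.480,-.338
move_to([x,y,.25],Q)
im=get_image("wrist");cv2.imwrite("pics/w2.png",im["frame"]);P=cloud(im)
m=(P[...,2]>.125)&(P[...,2]<.142)&(np.hypot(P[...,0]-x,P[...,1]-y)<.06)
k=P[m];print(len(k),(k.min(0)+k.max(0))/2,np.median(k,0),np.ptp(k,0),state()["time"],state()["ee_pos"])
E
```

```text
device top [ 0.38246484 -0.60413239  0.13707816]
6550 [ 0.48092135 -0.33527922  0.13044955] [ 0.480838   -0.33195246  0.13239736] [0.09208682 0.08814554 0.01063276] 12.5667 [ 0.48056738 -0.33670583  0.25045538]
```

View pics/w2.png

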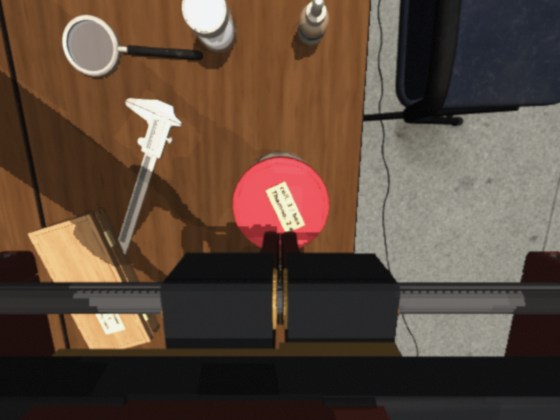

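The wrist view shows the red lid, centred at about (281,203), below the tips with nothing in the way. The other objects are well clear.

```bash
python3 - <<'E'
from h import *
press(.481,-.3375,.1335,.124)
move_l([.481,-.3375,.20],.15)
x,y=.448,.335
move_to([.48,-.2,.27],Q);move_to([x,y,.25],Q)
im=get_image("wrist");cv2.imwrite("pics/w3.png",im["frame"]);P=cloud(im)
m=(P[...,2]>.108)&(P[...,2]<.125)&(np.hypot(P[...,0]-x,P[...,1]-y)<.05)
k=P[m];print(len(k),k.min(0),k.max(0),np.median(k,0),np.ptp(k,0),state()["time"],state()["ee_pos"])
E
```

```text
t 21.2 xyF [ 0.48117294 -0.33761589] [-2.04301956  1.34273968  9.79417735]
[(np.float64(138.8), np.float64(-0.8)), (np.float64(138.0), np.float64(0.0)), (np.float64(137.3), np.float64(-0.3)), (np.float64(136.6), np.float64(1.0)), (np.float64(135.9), np.float64(0.7)), (np.float64(135.2), np.float64(-0.4)), (np.float64(134.5), np.float64(0.1)), (np.float64(134.1), np.float64(0.3)), (np.float64(133.5), np.float64(2.0)), (np.float64(132.6), np.float64(1.6)), (np.float64(131.8), np.float64(2.0)), (np.float64(131.1), np.float64(1.6)), (np.float64(130.3), np.float64(0.8)), (np.float64(129.7), np.float64(2.0)), (np.float64(129.0), np.float64(1.9)), (np.float64(128.2), np.float64(2.7)), (np.float64(127.5), np.float64(1.7)), (np.float64(126.8), np.float64(1.9)), (np.float64(126.2), np.float64(1.8)), (np.float64(125.4), np.float64(1.3)), (np.float64(124.7), np.float64(2.1)), (np.float64(124.0), np.float64(0.9)), (np.float64(123.5), np.float64(1.7)), (np.float64(123.1), np.float64(4.0)), (np.float64(122.6), np.float64(5.6)), (np.float64(122.3), np.float64(7.2)), (np.float64(122.0), np.float64(8.0)), (np.float64(121.6), np.float64(9.5))]
4705 [0.40840943 0.29928685 0.10843301] [0.48876135 0.37511102 0.11828689] [0.44902168 0.337703   0.11477563] [0.08035192 0.07582417 0.00985388] 24.4917 [0.44863372 0.33412003 0.25005534]
```

View pics/w3.png

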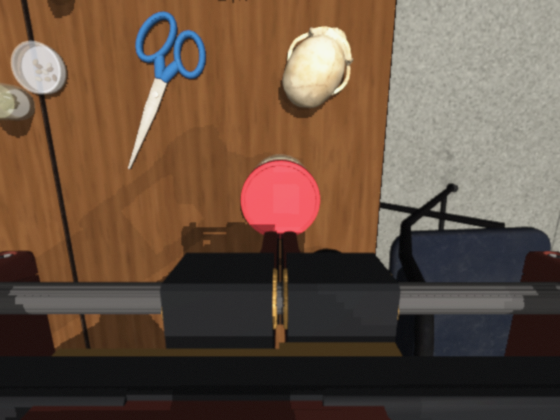

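The wrist view shows the small red lid centred at about (281,199). The black jar sits partly under the gripper body near (325,252), but it is much lower than the body.

```bash
python3 - <<'E'
from h import *
press(.4486,.3348,.1155,.106)
move_l([.4486,.3348,.25],.15)
move_to([.36,.17,.30],Q)
print(state()["time"])
for n in("scene","side"):
    im=get_image(n);np.savez(n+"2",**im)
    cv2.imwrite(f"pics/{n}2.png",im["frame"])
E
```

```text
t 33.1 xyF [0.44875945 0.33492666] [-1.86263714 -0.74182432  8.31723437]
[(np.float64(120.7), np.float64(-0.8)), (np.float64(120.0), np.float64(0.1)), (np.float64(119.3), np.float64(-0.8)), (np.float64(118.6), np.float64(0.2)), (np.float64(117.9), np.float64(-1.0)), (np.float64(117.2), np.float64(0.1)), (np.float64(116.6), np.float64(0.2)), (np.float64(116.2), np.float64(1.8)), (np.float64(115.3), np.float64(1.7)), (np.float64(114.5), np.float64(2.3)), (np.float64(113.8), np.float64(1.8)), (np.float64(113.0), np.float64(0.9)), (np.float64(112.4), np.float64(1.7)), (np.float64(111.6), np.float64(1.6)), (np.float64(110.9), np.float64(1.7)), (np.float64(110.2), np.float64(0.6)), (np.float64(109.6), np.float64(1.7)), (np.float64(108.9), np.float64(2.2)), (np.float64(108.2), np.float64(0.7)), (np.float64(107.4), np.float64(1.5)), (np.float64(106.7), np.float64(0.8)), (np.float64(106.0), np.float64(1.6)), (np.float64(105.5), np.float64(3.3)), (np.float64(105.1), np.float64(4.2)), (np.float64(104.6), np.float64(5.3)), (np.float64(104.3), np.float64(7.4)), (np.float64(104.0), np.float64(8.0))]
34.975
```

View pics/side2.png

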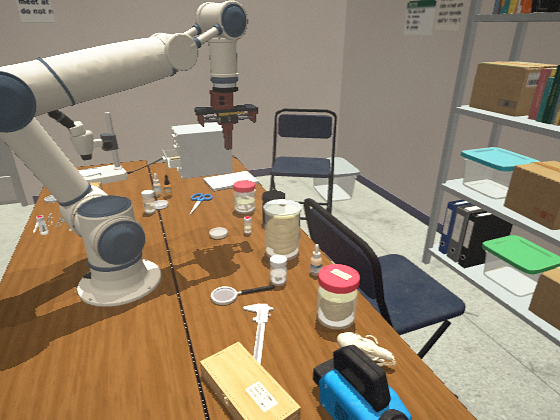

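The side view shows all three lids down, at (244,186), (282,207) and (338,279). The jars and the other objects are where they were, and the arm is clear of everything.

```bash
python3 -c "
from bench import *
print(job_done())"
```

```text
the job is handed in; nothing more can be done
None
```

All three lids are pressed home in order, tallest to shortest, with no more than about 10 N on any lid; the last camera view showed nothing else moved, and I handed the job in at about 35 s.

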